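Fetch the hex key holder from behind the fan knobs

TASK

Clear the three fan knobs from the mat by standing all of them on the grey tile, then fetch the yellow hex key holder from behind their row and lay it flat in the middle of the steel dish. Only then put the knobs back, each upright and centred on the pad of its own colour; let go of everything and leave the clamped motor shroud alone.

Things in the scene. Friction and masses are not known exactly. Their poses are not given: they have to be found in the camera images.
- knob_red: Loose black plastic fan knob with red marks, about 60 g: round skirt 56 mm across, 18 mm high, with an upright grip bar on it 40 mm long (along x), 12 mm wide (along y), its top (red strip) 50 mm above the underside. Origin: centre of the underside, z up. Grip across the bar, closing along y; at home 58 mm is free between neighbouring bars, so open the fingers only part way.
- knob_white: Loose black plastic fan knob with white marks, about 60 g: round skirt 56 mm across, 18 mm high, with an upright grip bar on it 40 mm long (along x), 12 mm wide (along y), its top (white strip) 50 mm above the underside. Origin: centre of the underside, z up. Grip across the bar, closing along y; at home 58 mm is free between neighbouring bars, so open the fingers only part way.
- knob_blue: Loose black plastic fan knob with blue marks, about 60 g: round skirt 56 mm across, 18 mm high, with an upright grip bar on it 40 mm long (along x), 12 mm wide (along y), its top (blue strip) 50 mm above the underside. Origin: centre of the underside, z up. Grip across the bar, closing along y; at home 58 mm is free between neighbouring bars, so open the fingers only part way.
- pad_red: Fixed red pad, 62 x 62 x 2 mm, on a 3 mm grey mat: home of the red-marked knob, which stands on it at the start so that only its corners show. The three pads lie in a row along y, 70 mm apart, in any colour order. Origin: centre of the underside (pad top 2 mm above it, 5 mm above the table); x points to the hex key holder behind the row.
- pad_white: Fixed white pad, 62 x 62 x 2 mm, on a 3 mm grey mat: home of the white-marked knob, which stands on it at the start so that only its corners show. The three pads lie in a row along y, 70 mm apart, in any colour order. Origin: centre of the underside (pad top 2 mm above it, 5 mm above the table); x points to the hex key holder behind the row.
- pad_blue: Fixed blue pad, 62 x 62 x 2 mm, on a 3 mm grey mat: home of the blue-marked knob, which stands on it at the start so that only its corners show. The three pads lie in a row along y, 70 mm apart, in any colour order. Origin: centre of the underside (pad top 2 mm above it, 5 mm above the table); x points to the hex key holder behind the row.
- hex_holder: Loose yellow hex key holder, about 160 g: bar 110 mm long (along y), 24 mm wide (along x), 28 mm high, steel keys along its top. It lies on the 3 mm mat along the knob row, 8 to 15 mm behind the skirts: a finger fits in front of it only once the knobs are away. Origin: centre of the underside, z up. Grip across its width, closing along x.
- dish: Round magnetic steel parts dish, fixed, open on top: outside diameter 166 mm at the rim, 26 mm high; flat inner floor about 140 mm in diameter, 6 mm above the table. Magnetism plays no part. Origin: centre of the underside, on the table.
- tile: Grey ceramic tile offcut lying flat, fixed: 230 mm long (along x), 100 mm wide (along y), 9 mm thick, plain and empty; the side area for the knobs. Origin: centre of the underside, on the table. Tile and dish lie on opposite sides of the mat, either way round.
- shroud: Bystander: white round plastic motor shroud, 100 mm in diameter, 34 mm high, with an orange and black spring clamp pinching its rim (about 85 mm to the top of its handles); loose, beyond the mat. Origin: centre of the underside. Leave it alone.

How it is judged:
By the outcome, as a careful person would: the job done as asked, in the order asked, and still so for the second after the job is handed in, with the robot touching nothing.
It also fails if it takes over 144 s, if anything falls off the work surface, if the arm or the gripper's body presses on something with over 40 N, if the wrist force passes 120 N, or if a joint passes its speed limit or range.

ROBOT

A 7-joint arm with a two-finger parallel gripper is mounted at the origin on the work surface. World frame = base frame: x ahead of the robot, y to its left, z up, the work surface at z = 0. Lengths are in m, angles in rad, forces in N, time in s.
With the tool pointing down it reaches from about 0.375 to 0.925 m from the base axis. Payload 3.1 kg.
Tool frame: the origin (TCP) lies between the finger pads; the fingertips stand 19 mm ahead of it and the grasp point (between the pads) is the TCP; z points along the fingers, y is the direction in which the jaws open and shut (so a half turn about z gives the same grasp; the last joint's range is limited). The gripper opens to 85 mm and grips with 20 to 120 N. Pads are 22 mm wide; open, the fingers measure 114 mm over their backs; the gripper's body (76 mm by 85 mm) begins 54 mm behind the grasp point. The pads swing forward as they close: fully open they stand 13 mm farther back than shut.
Start: joints at [1.056, 0.383, 0.044, 1.598, -0.018, 1.161, -0.05], TCP at [0.263, -0.594, 0.25] pointing down, gripper open.
Joint ranges: [-2.61, 2.61], [-0.41, 2.15], [-1.48, 1.57], [0, 2.5], [-1.57, 4.71], [0.05, 1.97], [-2.85, 2.85]. Speed limits (rad/s): [2.79, 2.79, 3.14, 3.14, 3.14, 3.14, 3.14].

INTERFACE

Orientations are given as a unit quaternion [x, y, z, w].
In Python, from bench import move_ptp, movel, move_j, move_gripper, pause, inverse_kinematics, read_camera, camera_params, MotionError, sign_off, look_for, tip_of, read_time_s, read_qpos, read_joint_vel, read_effort, read_eef_pos, read_tcp_rot, read_ft_force, read_ft_torque, read_finger_gap gives the robot as it stands. Calls block until the motion is done:
- move_ptp(position, orientation): joint-space move of the TCP to a pose.
- movel(position, orientation=None, speed=0.15): straight line of the TCP; orientation=None keeps the orientation; speed is the mean speed in m/s.
- move_j(angles): joint-space move.
- move_gripper(opening, effort=None): finger opening in m; effort is the grip in N (None keeps the last); returns when the fingers have stopped.
- pause(seconds).
- inverse_kinematics(position, orientation): joint angles nearest the present ones, or None.
- read_camera(name): name is "scene" or "top"; returns the picture (384x512x3 uint8, red, green, blue); there is no depth.
- camera_params(name): a dict with "K" (3x3 intrinsics, pixels), "dist_coeffs" ([k1, k2, p1, p2, k3] as OpenCV has them; the pictures are not rectified), "camera_from_world" (4x4, takes a point from world to camera coordinates). Camera axes: x right, y down, z forward; pixel columns grow to the right and rows downward; lengths in m; the calibration is good to about 2 mm. A picture is of the moment at which its call begins. camera_params takes no time and is no camera call.
A pose or a line that the arm cannot do raises MotionError and nothing moves.
- sign_off(): hands the job in, once; it reports no verdict.
Trained networks look in the newest picture that a camera, given by its name, has taken for a name from the list of things; names that differ only in an ending like _2 or _b are one class to them, and where a whole thing is asked for, a point or a joint stands for the part that bears it (a point fixed in the world has none). Each returns a list of dicts, best first, with "confidence" (0 to 1); they miss things now and then, are a little off and sometimes report something else, mostly with a low value. They report only what shows in the picture. A call takes as long as a camera call.
- look_for(camera, name): "at" ([column, row] in pixels, amid what is visible of it).
- tip_of(camera, name): "at" ([column, row] in pixels: a listed point, or the origin of a listed thing).
Readings, each from a call of its own:
- read_time_s(): time.
- read_qpos(): joint angles.
- read_joint_vel(): joint speeds.
- read_effort(): joint torques, N m.
- read_eef_pos(): TCP position.
- read_tcp_rot(): TCP orientation.
- read_ft_force(): force on the tool from outside, world axes, zero at the start.
- read_ft_torque(): the same for the moment, N m.
- read_finger_gap(): finger opening in m.
Only numpy, scipy, OpenCV 4.12 (cv2) and the standard library are available. Lean on these libraries where they do the work, as an engineer would, in place of code of your own. Each camera call takes 0.05 s, during which the arm holds its last target.

## Working session

There is one attempt and no reset: what is moved stays moved. The work goes in short steps, each a Python script; the robot and the scene stay as the last script left them, time stands still between calls to the robot, and variables do not carry over. Pictures are saved under pics/ and viewed, and the job is handed in when it is done.

```bash
ls; mkdir -p pics; cat > /dev/null
python3 - <<'E'
from bench import *
import cv2, numpy as np
for n in ("scene","top"):
    im=read_camera(n); cv2.imwrite(f"pics/{n}0.png",cv2.resize(im[:,:,::-1],(768,576)))
    p=camera_params(n); print(n,np.round(p["K"],1).tolist(),p["dist_coeffs"]); print(np.round(p["camera_from_world"],4).tolist())
    for o in "knob_red knob_white knob_blue pad_red pad_white pad_blue hex_holder dish tile shroud".split():
        print(o,[(np.round(d["at"],1).tolist(),round(d["confidence"],2)) for d in tip_of(n,o)[:2]])
print(read_time_s(),read_eef_pos(),read_tcp_rot(),read_finger_gap())
E
```

```text
pics
scene [[431.6, 0.0, 245.6], [0.0, 431.6, 196.7], [0.0, 0.0, 1.0]] [-0.15004709  0.          0.          0.          0.        ]
[[0.4844, 0.8747, -0.0153, -0.3093], [0.6708, -0.3826, -0.6353, -0.414], [-0.5616, 0.2975, -0.7721, 1.2723], [0.0, 0.0, 0.0, 1.0]]
knob_red [([214.8, 168.8], 0.73)]
knob_white [([184.0, 180.6], 0.55)]
knob_blue [([242.4, 163.0], 0.78)]
pad_red [([214.7, 173.5], 0.43)]
pad_white [([185.9, 181.9], 0.44)]
pad_blue [([243.3, 162.1], 0.43)]
hex_holder [([215.3, 188.0], 0.64), ([183.6, 182.7], 0.61)]
dish []
tile [([334.6, 134.1], 0.67)]
shroud [([270.2, 266.6], 0.83)]
top [[469.3, 0.0, 263.0], [0.0, 469.3, 193.9], [0.0, 0.0, 1.0]] [0.03254595 0.         0.         0.         0.        ]
[[0.022, -0.9997, 0.0074, -0.0098], [-0.9988, -0.0223, -0.0437, 0.6603], [0.0439, -0.0064, -0.999, 1.0437], [0.0, 0.0, 0.0, 1.0]]
knob_red [([271.6, 251.1], 0.55)]
knob_white [([302.7, 255.3], 0.96), ([239.4, 248.3], 0.19)]
knob_blue [([238.0, 248.0], 0.92), ([283.4, 138.5], 0.52)]
pad_red [([274.9, 250.9], 0.65)]
pad_white [([300.8, 253.5], 0.64), ([275.8, 230.1], 0.62)]
pad_blue [([135.3, 237.7], 0.59)]
hex_holder [([280.6, 231.4], 0.84)]
dish [([377.5, 267.6], 0.74)]
tile [([136.4, 236.9], 0.94)]
shroud [([283.6, 135.2], 0.98), ([280.5, 232.2], 0.33)]
1.1 [ 0.26320807 -0.59432034  0.25025521] [ 9.78349148e-01  2.06961215e-01  1.75981827e-05 -2.65516923e-05] 0.0852396558678948
```

View pics/scene0.png

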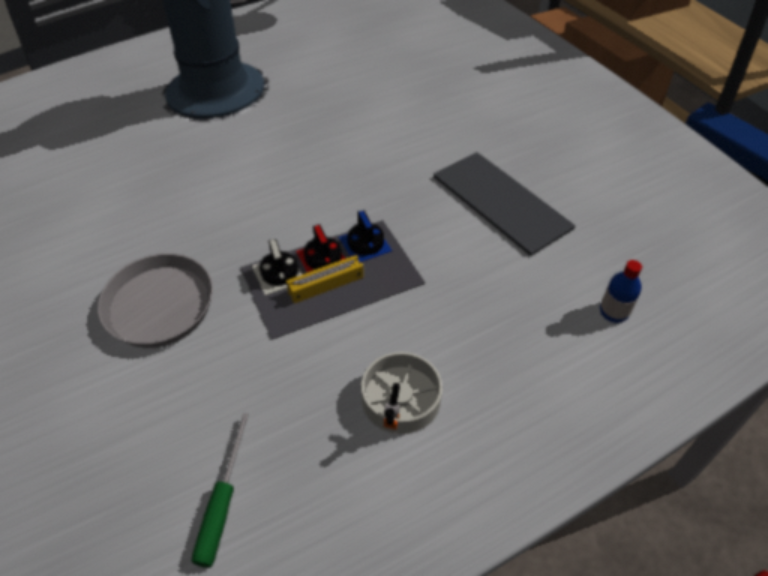

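View pics/top0.png

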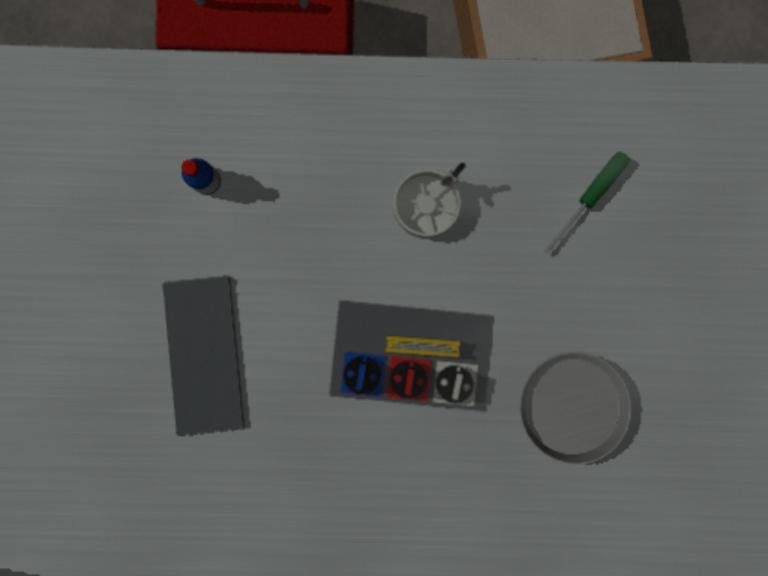

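The top picture shows the knobs blue, red and white at about (241,249), (273,252) and (304,255) native. The holder is at (282,231), the dish at (385,271) on the right and the tile at (137,237) on the left. The scene picture shows the same layout. Next I'll enlarge for sub-pixel fits.

```bash
cat > h.py <<'E'
from bench import *
import cv2, numpy as np
P={n:camera_params(n) for n in("scene","top")}
def proj(n,X):
    X=np.atleast_2d(np.asarray(X,float));p=P[n];T=np.array(p["camera_from_world"])
    r,_=cv2.Rodrigues(T[:3,:3]);o,_=cv2.projectPoints(X.reshape(-1,1,3),r,T[:3,3],np.array(p["K"]),np.array(p["dist_coeffs"]));return o[:,0]
def ray(n,uv):
    p=P[n];T=np.array(p["camera_from_world"]);q=cv2.undistortPoints(np.array(uv,float).reshape(-1,1,2),np.array(p["K"]),np.array(p["dist_coeffs"]))[:,0]
    d=np.c_[q,np.ones(len(q))]@T[:3,:3];c=-T[:3,:3].T@T[:3,3];return c,d
def onz(n,uv,z):
    c,d=ray(n,uv);return c+d*((z-c[2])/d[:,2])[:,None]
def tri(a,b):
    c1,d1=ray("top",[a]);c2,d2=ray("scene",[b]);A=np.c_[d1[0],-d2[0]];s=np.linalg.lstsq(A,c2-c1,rcond=None)[0]
    p,q=c1+s[0]*d1[0],c2+s[1]*d2[0];return (p+q)/2,np.linalg.norm(p-q)
E
python3 - <<'E'
from h import *
im=read_camera("top");cv2.imwrite("pics/top_raw.png",im[:,:,::-1])
cv2.imwrite("pics/topc.png",cv2.resize(im[195:275,215:335][:,:,::-1],None,fx=6,fy=6,interpolation=cv2.INTER_CUBIC))
im=read_camera("scene");cv2.imwrite("pics/scene_raw.png",im[:,:,::-1])
cv2.imwrite("pics/scenec.png",cv2.resize(im[135:230,155:290][:,:,::-1],None,fx=5.9,fy=5.9,interpolation=cv2.INTER_CUBIC))
E
```

```text
(no output)
```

View pics/topc.png

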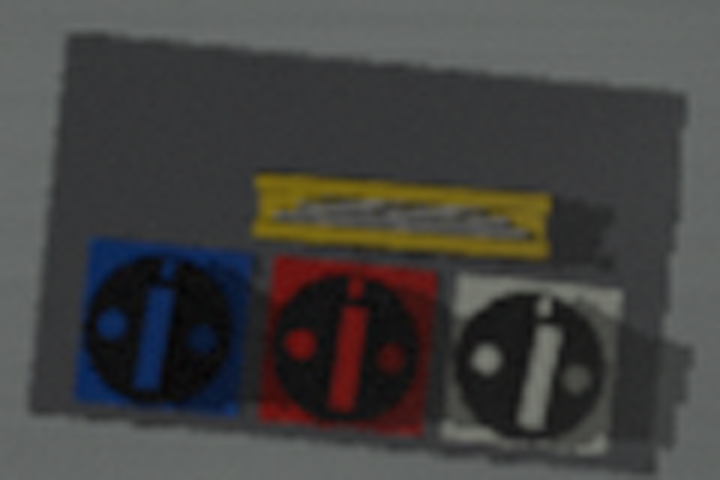

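View pics/scenec.png

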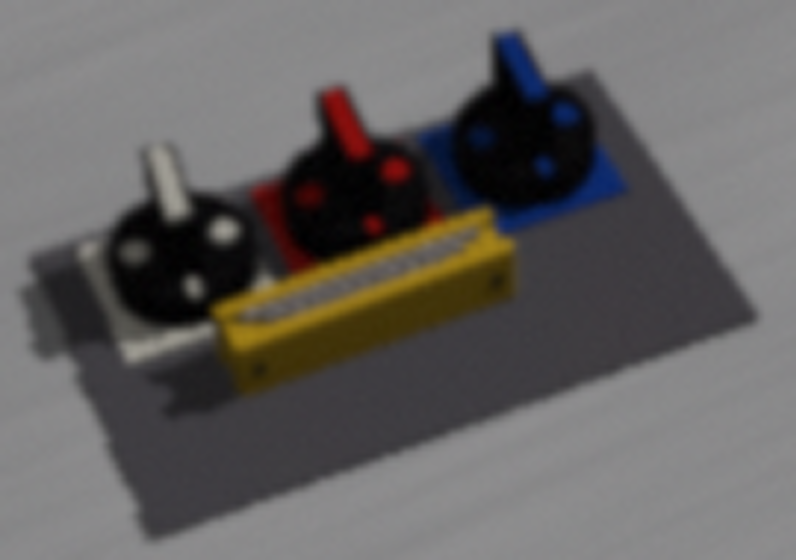

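```bash
cat > fit.py <<'E'
from h import *
from scipy.optimize import least_squares
def T(p): return (np.array(p,float)+.5)/6-.5+[215,195]
def S(p): return (np.array(p,float)+.5)/5.9-.5+[155,135]
E
python3 - <<'E'
from fit import *
np.set_printoptions(precision=4,suppress=True)
pads={'blue':[(91,239),(255,250),(240,415),(75,402)],'red':[(275,258),(437,268),(423,433),(260,420)],'white':[(457,274),(624,290),(607,452),(441,438)]}
cs=[]
for k,v in pads.items():
    w=onz("top",T(v),.005); c=w.mean(0);cs.append(c);print(k,c,np.linalg.norm(np.diff(w,axis=0),axis=1),"yaw", np.degrees(np.arctan2(-(w[1]-w[0])[0],-(w[1]-w[0])[1]))*-1)
cs=np.array(cs);d=cs[0]-cs[2];print("row",np.linalg.norm(d)/2,"yaw",np.degrees(np.arctan2(-d[0],d[1])))
st={'blue':[(150,288),(173,289),(158,390),(135,388)],'red':[(342,307),(366,308),(353,411),(330,408)],'white':[(534,325),(560,327),(543,430),(520,427)]}
# scene in same physical order: top TL = far(+x),left(+y)
ss={'blue':[(549,95),(528,100),(495,33),(520,32)],'red':[(370,152),(348,160),(320,92),(343,88)],'white':[(188,215),(165,220),(148,148),(172,145)]}
for k in st:
    w=onz("top",T(st[k]),.055);a=w[:2].mean(0)-w[2:].mean(0)
    print(k,"strip",w.mean(0),np.linalg.norm(a),"yaw",np.degrees(np.arctan2(a[1],a[0])),"scene@.055",onz("scene",S(ss[k]),.055).mean(0),"tri",tri(T(st[k]).mean(0),S(ss[k]).mean(0)))
h=[(255,175),(552,192),(548,258),(253,236)]
w=onz("top",T(h),.031);print("holder",w.mean(0),np.linalg.norm(np.diff(w,axis=0),axis=1),w)
hs=[(515,240),(238,350),(215,305),(488,208)]  # TL,TR,BR,BL
w=onz("scene",S(hs),.031);print("holder scene",w.mean(0),np.linalg.norm(np.diff(w,axis=0),axis=1))
for a,b in zip(h,hs): print(tri(T(a),S(b)))
b=[(515,295),(248,393)];print("bottom far edge",onz("scene",S(b),.003))
print("pad blue far-left", tri(T((91,239)),S((628,186))), "white far-right",tri(T((624,290)),S((128,360))))
E
```

```text
blue [0.5351 0.0493 0.005 ] [0.062  0.0621 0.0623] yaw -2.5986496590714343
red [ 0.5298 -0.02    0.005 ] [0.0613 0.0621 0.0616] yaw -2.2731319852743974
white [ 0.5242 -0.0893  0.005 ] [0.0633 0.0611 0.0627] yaw -4.183716622523499
row 0.06951247263605606 yaw -4.491084713911179
blue strip [0.5343 0.0515 0.055 ] 0.03628604900670473 yaw -7.131350285269343 scene@.055 [0.5322 0.0537 0.055 ] tri (array([0.5348, 0.0518, 0.0578]), np.float64(0.0010403973872091254))
red strip [ 0.5288 -0.0183  0.055 ] 0.03670939161783415 yaw -5.828705803719726 scene@.055 [ 0.5265 -0.0173  0.055 ] tri (array([ 0.5289, -0.0182,  0.0573]), np.float64(7.76598171087474e-05))
white strip [ 0.5236 -0.0872  0.055 ] 0.037039459361155956 yaw -7.653199467952847 scene@.055 [ 0.5213 -0.0858  0.055 ] tri (array([ 0.5239, -0.0867,  0.0576]), np.float64(0.0004084597711335948))
holder [ 0.5797 -0.0379  0.031 ] [0.1097 0.0243 0.109 ] [[ 0.5933  0.0167  0.031 ]
 [ 0.5894 -0.093   0.031 ]
 [ 0.5652 -0.092   0.031 ]
 [ 0.5709  0.0169  0.031 ]]
holder scene [ 0.5771 -0.0358  0.031 ] [0.1095 0.0232 0.1071]
(array([0.5934, 0.0166, 0.0365]), np.float64(0.00013493138239321407))
(array([ 0.5897, -0.0922,  0.0355]), np.float64(0.000852820138264622))
(array([ 0.5657, -0.0908,  0.0346]), np.float64(0.0018105034116244255))
(array([0.571 , 0.0171, 0.0322]), np.float64(0.0004508421262064761))
bottom far edge [[ 0.5904  0.0173  0.003 ]
 [ 0.5837 -0.0887  0.003 ]]
pad blue far-left (array([0.5678, 0.0783, 0.0089]), np.float64(0.0010311790326376676)) white far-right (array([ 0.553 , -0.1224,  0.0096]), np.float64(0.0010275742103995772))
```

Run:
```python
import cv2
im=cv2.imread("pics/top_raw.png")
cv2.imwrite("pics/topt.png",cv2.resize(im[175:300,95:175],None,fx=4.6,fy=4.6,interpolation=cv2.INTER_CUBIC))
cv2.imwrite("pics/topd.png",cv2.resize(im[225:320,335:435],None,fx=6,fy=6,interpolation=cv2.INTER_CUBIC))
im=cv2.imread("pics/scene_raw.png")
cv2.imwrite("pics/scenet.png",cv2.resize(im[90:180,275:395],None,fx=6,fy=6,interpolation=cv2.INTER_CUBIC))
cv2.imwrite("pics/scened.png",cv2.resize(im[160:240,55:150],None,fx=7,fy=7,interpolation=cv2.INTER_CUBIC))
```

```text
(no output)
```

View pics/topt.png

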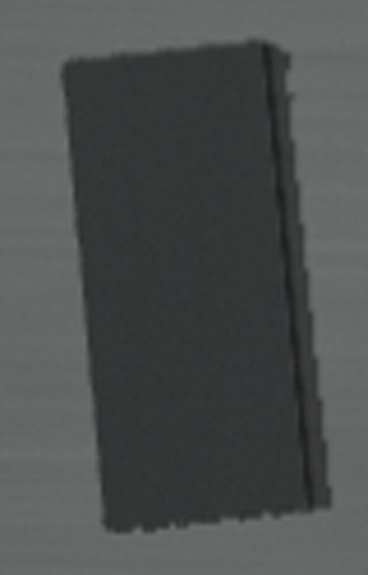

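View pics/topd.png

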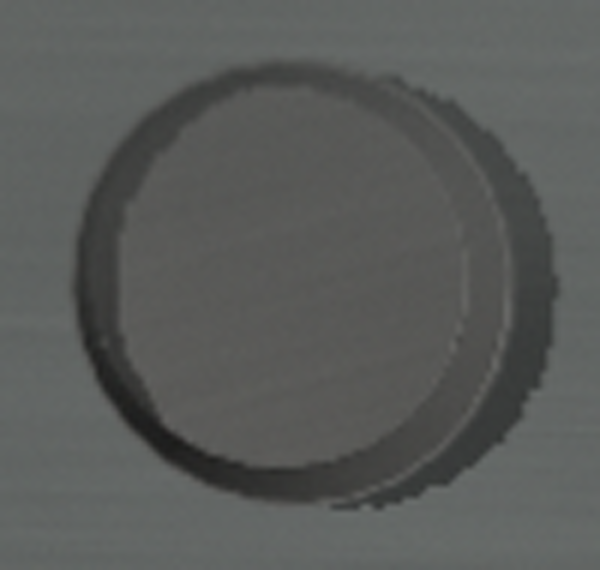

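View pics/scenet.png

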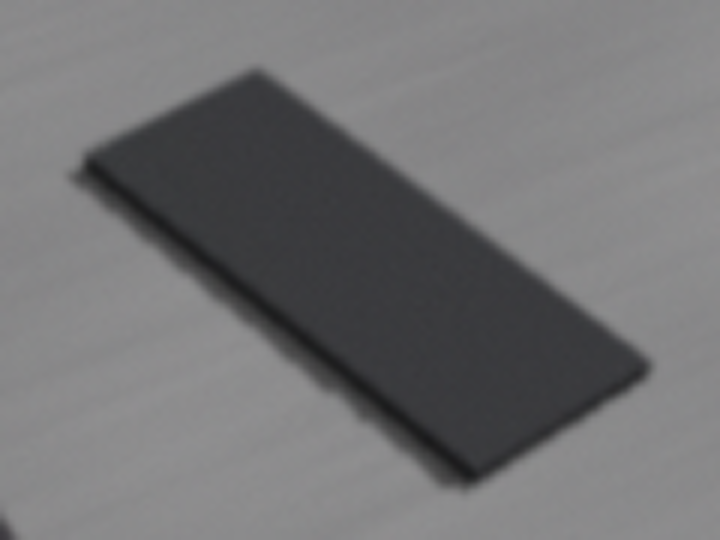

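View pics/scened.png

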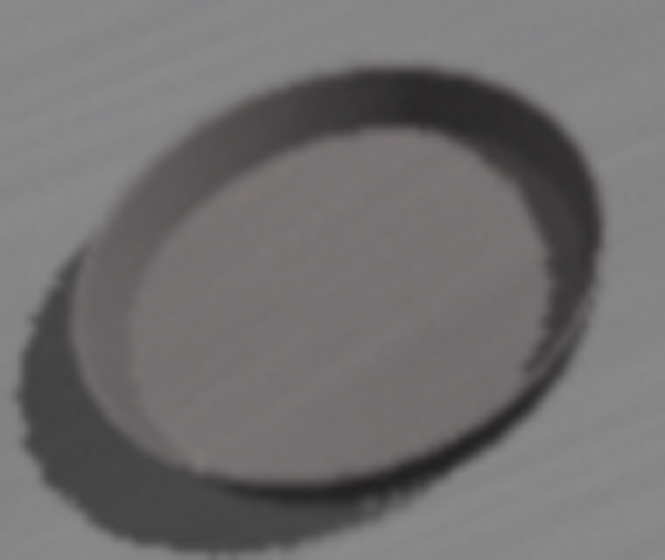

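```bash
cat >> h.py <<'E'
from scipy.spatial.transform import Rotation as R
def q(yaw_deg,flip=False):
    """tool down, jaw axis y at yaw_deg from world +y"""
    a=np.radians(yaw_deg+(180 if flip else 0));y=np.array([-np.sin(a),np.cos(a),0]);z=np.array([0,0,-1.]);x=np.cross(y,z)
    return R.from_matrix(np.c_[x,y,z]).as_quat()
E
python3 - <<'E'
from fit import *
np.set_printoptions(precision=4,suppress=True)
def c(p,f,o): return (np.array(p,float)+.5)/f-.5+o
t=c([(62,62),(262,42),(306,508),(105,530)],4.6,[95,175]);w=onz("top",t,.009);print("tile top",w.mean(0),np.linalg.norm(np.diff(w,axis=0),axis=1),w)
s=c([(650,368),(475,477),(87,158),(257,68)],6,[275,90]);v=onz("scene",s,.009);print("tile scene",v.mean(0),np.linalg.norm(np.diff(v,axis=0),axis=1))
for a,b in zip(t,s): print(tri(a,b))
print("dish rim top",onz("top",c([(294,281)],6,[335,225]),.026),"floor",onz("top",c([(292,276)],6,[335,225]),.006))
# dish scene: fit predicted circle bbox to floor ellipse bbox / rim
from scipy.optimize import least_squares
th=np.linspace(0,2*np.pi,200)
def bb(n,xy,r,z):
    p=proj(n,np.c_[xy[0]+r*np.cos(th),xy[1]+r*np.sin(th),0*th+z]);return np.r_[p.min(0),p.max(0)]
for nm,z,r,box in(("rim",.026,.083,[c([(72,66)],7,[55,160]),c([(602,492)],7,[55,160])]),("floor",.006,.070,[c([(128,125)],7,[55,160]),c([(550,487)],7,[55,160])])):
    m=np.r_[box[0][0],box[1][0]]
    f=least_squares(lambda p:bb("scene",p[:2],p[2],z)-m,[.5,-.25,r]);print("dish scene",nm,f.x,f.fun)
for nm,z,b in(("rim",.026,[(75,60),(513,503)]),("floor",.006,[(117,85),(468,468)])):
    m=c(b,6,[335,225]).ravel();f=least_squares(lambda p:bb("top",p[:2],p[2],z)-m,[.5,-.25,.07]);print("dish top",nm,f.x,f.fun)
ss={'blue':[(549,95),(528,100),(495,33),(520,32)],'red':[(370,152),(348,160),(320,92),(343,88)],'white':[(188,215),(165,220),(148,148),(172,145)]}
for k in ss:
    w=onz("scene",S(ss[k]),.055);a=w[:2].mean(0)-w[2:].mean(0);print(k,np.linalg.norm(a),np.degrees(np.arctan2(a[1],a[0])))
for yaw,fl,p in[(-5,0,(.533,.052,.047)),(-5,1,(.533,.052,.047)),(-95,0,(.58,-.038,.026)),(-95,1,(.58,-.038,.026)),(-5,0,(.58,.29,.06)),(-5,1,(.58,.29,.06)),(-95,0,(.5,-.26,.06)),(-95,1,(.5,-.26,.06))]:
    print(yaw,fl,p,inverse_kinematics(p,q(yaw,fl)))
E
```

```text
tile top [0.5587 0.2912 0.009 ] [0.0978 0.2284 0.0974] [[0.666  0.3543 0.009 ]
 [0.678  0.2572 0.009 ]
 [0.4515 0.2283 0.009 ]
 [0.4392 0.3249 0.009 ]]
tile scene [0.5591 0.2907 0.009 ] [0.0983 0.2279 0.0991]
(array([0.6659, 0.3546, 0.0075]), np.float64(0.0004295269102074052))
(array([0.6779, 0.2573, 0.0071]), np.float64(0.0007957144882341087))
(array([0.4514, 0.2288, 0.0078]), np.float64(0.000461670213621281))
(array([0.4395, 0.3245, 0.0106]), np.float64(0.0002534471412753014))
dish rim top [[ 0.4943 -0.2654  0.026 ]] floor [[ 0.4938 -0.27    0.006 ]]
dish scene rim [ 0.4941 -0.265   0.0819] [-0.276   0.3671  0.2712 -0.3275]
dish scene floor [ 0.4878 -0.268   0.0681] [-0.9318  1.2179  0.9176 -1.1105]
dish top rim [ 0.4945 -0.2653  0.0808] [-0.106   0.1057  0.1056 -0.1047]
dish top floor [ 0.4939 -0.2701  0.0686] [-1.2547  1.2509  1.2504 -1.2404]
blue 0.03699447393469442 -10.562161727458584
red 0.036202851115747496 -9.983211441256865
white 0.036580782280994324 -14.188579388403713
-5 0 (0.533, 0.052, 0.047) [ 0.3774  0.5425 -0.6518  1.9807  0.4664  0.7703  0.9354]
-5 1 (0.533, 0.052, 0.047) [ 0.1928  0.4879 -0.4291  1.9891  0.2984  0.7252 -2.0755]
-95 0 (0.58, -0.038, 0.026) [ 0.3971  0.6053 -0.4923  1.8797  0.403   0.7558 -0.4064]
-95 1 (0.58, -0.038, 0.026) [-0.9283  1.2219  1.3586  1.9399 -1.3077  1.2578 -2.2965]
-5 0 (0.58, 0.29, 0.06) [ 0.1703  0.8447 -0.9749  1.6863  0.7917  1.0548  0.4156]
-5 1 (0.58, 0.29, 0.06) [-0.0958  0.6717 -0.5703  1.699   0.4423  0.9025 -2.5046]
-95 0 (0.5, -0.26, 0.06) [ 0.6715  0.4893 -0.3161  1.9232  0.2134  0.7613  0.1476]
-95 1 (0.5, -0.26, 0.06) [ 0.253   0.4714  0.1826  1.9443 -0.1231  0.7364 -2.7214]
```

Run:
```python
from fit import *
np.set_printoptions(precision=4,suppress=True)
for a,b in [((68,35),(757,318)),((687,95),(148,540)),((68,35),(757,318))]: print("mat",tri(T(a),S(b)))
# near-left mat corner: top (30,413) scene (592,70)
print(tri(T((30,413)),S((592,70))))
# pad blue near-left: top BL hidden; blue far-right pad corner top(255,250), scene ~ (505,228)
# refine blobs by colour: strips centroid
for n,f in(("top","pics/top_raw.png"),("scene","pics/scene_raw.png")):
    im=cv2.imread(f)[:,:,::-1].astype(int)
    r,g,b=im[...,0],im[...,1],im[...,2]
    m=((r-b>50)&(g-b>40)).astype(np.uint8)
    k,l,s,c=cv2.connectedComponentsWithStats(m);print(n,"yellow",[(s[i].tolist(),c[i]) for i in range(1,k) if s[i,4]>20])
# joint yaw estimate by dots: scale
```

```text
mat (array([0.6443, 0.089 , 0.003 ]), np.float64(0.00029931448896498104))
mat (array([ 0.6266, -0.1464,  0.0039]), np.float64(0.0003882301169938249))
mat (array([0.6443, 0.089 , 0.003 ]), np.float64(0.00029931448896498104))
(array([0.502 , 0.1   , 0.0047]), np.float64(0.0013703389608985964))
top yellow [([257, 224, 50, 14, 330], array([280.8758, 230.4212]))]
scene yellow [([191, 171, 51, 27, 547], array([216.5868, 184.7221]))]
```

```bash
cat >> h.py <<'E'
def pick(xy,z,qq,op,eff,zup=.16,sp=.12):
    move_ptp([*xy,zup],qq); move_gripper(op); movel([*xy,z+.03],speed=.25); movel([*xy,z],speed=sp)
    print("F before close",np.round(read_ft_force(),1)); move_gripper(0.0,eff); print("gap",round(read_finger_gap(),4))
    movel([*xy,z+.01],speed=.06); movel([*xy,zup],speed=.25); print("gap up",round(read_finger_gap(),4),"t",round(read_time_s(),1))
def place(xy,z,qq,op,zup=.16,ztouch=.0015):
    move_ptp([*xy,zup],qq); movel([*xy,z+.02],speed=.25); pause(.2);f0=read_ft_force()
    movel([*xy,z+ztouch],speed=.05); zz=z+ztouch
    for _ in range(8):
        f=read_ft_force()[2]-f0[2]
        if f>3: break
        zz-=.0005; movel([*xy,zz],speed=.03)
    print("place z",round(zz-z,4),"dF",round(f,1)); move_gripper(op); movel([*xy,z+.03],speed=.1); movel([*xy,zup],speed=.3); print("t",round(read_time_s(),1))
E
python3 - <<'E'
from h import *
K=q(-7)
pick((.5336,.0524),.049,K,.042,35)
place((.630,.300),.053,q(-7),.042)
print(read_eef_pos())
E
```

```text
F before close [-1.1  0.4 -0.5]
gap 0.0111
gap up 0.0112 t 6.3
place z 0.001 dF 3.7
t 10.1
[0.6308017  0.30075002 0.16215157]
```

Run:
```python
from h import *
move_ptp([.5,.0,.25],q(-7)); print(read_eef_pos())
im=read_camera("top");cv2.imwrite("pics/t1_raw.png",im[:,:,::-1]);a=cv2.resize(im[165:305,90:330][:,:,::-1],None,fx=3.3,fy=3.3,interpolation=cv2.INTER_CUBIC)
cv2.imwrite("pics/t1.png",a); im=read_camera("scene");cv2.imwrite("pics/s1_raw.png",im[:,:,::-1])
cv2.imwrite("pics/s1.png",cv2.resize(im[90:230,155:395][:,:,::-1],None,fx=3.3,fy=3.3,interpolation=cv2.INTER_CUBIC))
```

```text
[0.50031082 0.00109239 0.24980123]
```

View pics/t1.png

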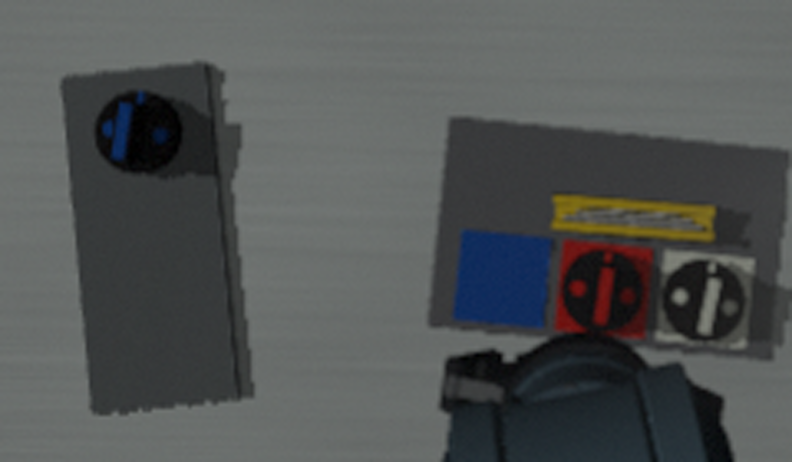

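View pics/s1.png

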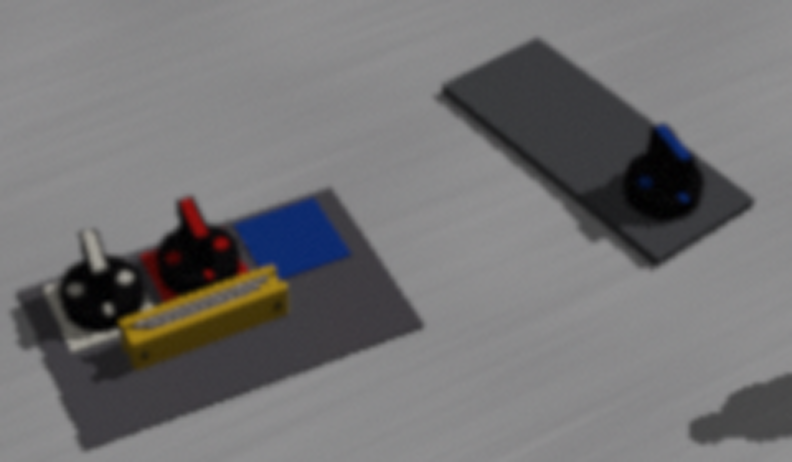

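The blue knob stands upright on the tile at crop pixel (138,130). Red, white and the holder are undisturbed, and the blue pad is fully visible. Next I'll measure the camera/robot offset from the knob I placed.

```bash
cat >> h.py <<'E'
def blobs(im,col,roi):
    """weighted colour components in roi (c0,r0,c1,r1): list of (area, centroid, minAreaRect) at 4x"""
    c0,r0,c1,r1=roi; s=6
    a=cv2.resize(im[r0:r1,c0:c1],None,fx=s,fy=s,interpolation=cv2.INTER_CUBIC).astype(int)
    r,g,b=a[...,0],a[...,1],a[...,2]
    sc={'blue':b-np.maximum(r,g),'red':r-np.maximum(b,g),'yellow':np.minimum(r,g)-b,'white':np.minimum(np.minimum(r,g),b)}[col]
    th={'white':110}.get(col,0.5*np.percentile(sc,99.7))
    k,l,st,c=cv2.connectedComponentsWithStats((sc>th).astype(np.uint8));o=[]
    for i in range(1,k):
        if st[i,4]<60: continue
        ct=max(cv2.findContours((l==i).astype(np.uint8),cv2.RETR_EXTERNAL,cv2.CHAIN_APPROX_NONE)[0],key=cv2.contourArea)
        box=cv2.boxPoints(cv2.minAreaRect(ct)); f=lambda p:(np.array(p)+.5)/s-.5+[c0,r0]
        o.append((int(st[i,4]),f(c[i]),f(box)))
    return sorted(o,key=lambda t:-t[0])
E
python3 - <<'E'
from h import *
np.set_printoptions(precision=4,suppress=True)
t=cv2.imread("pics/t1_raw.png")[:,:,::-1];s=cv2.imread("pics/s1_raw.png")[:,:,::-1]
tr=(112,188,152,222);sr=(340,122,376,162)
for im,n,roi in((t,"top",tr),(s,"scene",sr)):
    b=blobs(im,'blue',roi)[0];w=onz(n,b[2],.059);L=[np.linalg.norm(w[i]-w[i-1]) for i in range(4)];i=int(np.argmax(L));a=w[i]-w[i-1];a*=np.sign(a[0])
    print(n,"knob blue strip",b[0],onz(n,[b[1]],.059),"len",L,"yaw",np.degrees(np.arctan2(a[1],a[0])))
for im,n,roi in((t,"top",(222,230,262,270)),(s,"scene",(225,140,268,180))):
    b=blobs(im,'blue',roi)[0];print(n,"pad blue",b[0],onz(n,[b[1]],.005)); 
    if n=="top":
        w=onz(n,b[2],.005);print(w,[np.linalg.norm(w[i]-w[i-1]) for i in range(4)])
pb=[blobs(t,'blue',(222,230,262,270))[0][1],blobs(s,'blue',(225,140,268,180))[0][1]];print("tri pad",tri(*pb))
t0=cv2.imread("pics/top_raw.png")[:,:,::-1];s0=cv2.imread("pics/scene_raw.png")[:,:,::-1]
print("t0 blue blobs",[(x[0],x[1]) for x in blobs(t0,'blue',(222,230,262,270))])
for n,im in(("top",t0),("top",t),("scene",s0),("scene",s)):
    b=blobs(im,'yellow',(250,215,315,245) if n=="top" else (185,165,250,205))[0];w=onz(n,b[2],.031);print("holder",n,b[0],onz(n,[b[1]],.031),w.tolist())
cv2.imwrite("pics/z1.png",np.hstack([cv2.resize(t[185:225,110:155],(450,400),interpolation=cv2.INTER_CUBIC),cv2.resize(s[120:160,335:380],(450,400)[:2],interpolation=cv2.INTER_CUBIC)])[:,:,::-1][:, :800])
E
```

```text
top knob blue strip 2423 [[0.6296 0.298  0.059 ]] len [np.float64(0.009069575129304662), np.float64(0.03726126331790348), np.float64(0.009085730113361869), np.float64(0.03726735005062746)] yaw -6.835420031815684
scene knob blue strip 1451 [[0.628  0.2993 0.059 ]] len [np.float64(0.03655046721990522), np.float64(0.010549731873201683), np.float64(0.03684405492122855), np.float64(0.010239826367892503)] yaw -7.538003721831503
top pad blue 27009 [[0.535  0.0503 0.005 ]]
[[0.5064 0.0837 0.005 ]
 [0.5684 0.0793 0.005 ]
 [0.5638 0.0165 0.005 ]
 [0.5018 0.021  0.005 ]] [np.float64(0.06284651776084613), np.float64(0.062153898405748934), np.float64(0.06303850438991325), np.float64(0.06217319172138714)]
scene pad blue 18437 [[0.5331 0.0526 0.005 ]]
tri pad (array([0.5355, 0.0507, 0.0081]), np.float64(0.0011746404038544642))
t0 blue blobs [(4646, array([242.1497, 238.3841])), (2445, array([240.164 , 250.8966])), (1493, array([230.1038, 258.6025])), (1220, array([251.794 , 259.7811])), (630, array([233.1519, 248.5397])), (206, array([248.2791, 251.0793]))]
holder top 11128 [[ 0.5798 -0.0363  0.031
[... 497 characters left out ...]
99999999917], [0.5646267553238514, -0.09103458416086177, 0.030999999999999917]]
holder scene 11796 [[ 0.58   -0.0394  0.031 ]] [[0.562089209476589, -0.09039845192183535, 0.031000000000000028], [0.568036033193245, 0.021991901107516365, 0.031000000000000028], [0.5964765695317527, 0.01515075094082613, 0.031000000000000028], [0.5897971189991563, -0.09489574916441251, 0.031000000000000028]]
holder scene 11604 [[ 0.5801 -0.0398  0.031 ]] [[0.5624327928630718, -0.09037907123015387, 0.031000000000000028], [0.5677860504653981, 0.021977794736998957, 0.031000000000000028], [0.5960085468229938, 0.015283766103024898, 0.031000000000000028], [0.5899069166061899, -0.09475247618805352, 0.031000000000000028]]
```

View pics/z1.png

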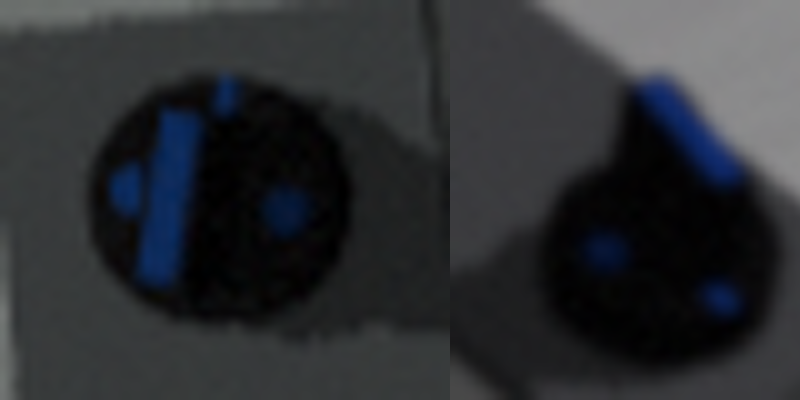

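Both views put the placed knob's yaw at about −7°, matching the tool. The top camera reads about 2 mm low in y, and I've noted that offset. Next are red and white.

```bash
sed -i 's/    print("F before close"/    pause(.25); print("eef",np.round(read_eef_pos(),4),"F"/; s/    print("place z"/    pause(.25); print("eef",np.round(read_eef_pos(),4),"place z"/' h.py
python3 - <<'E'
from h import *
K=q(-6.5)
pick((.529,-.0168),.049,K,.042,35)
place((.559,.291),.053,q(-6.5),.042)
pick((.5238,-.0857),.049,K,.042,35)
place((.488,.282),.053,q(-6.5),.042)
move_ptp([.40,.0,.25],q(-96))
for n in("top","scene"):
    im=read_camera(n);cv2.imwrite(f"pics/{n}2_raw.png",im[:,:,::-1])
    cr=im[165:305,90:330] if n=="top" else im[90:230,155:395]
    cv2.imwrite(f"pics/{n}2.png",cv2.resize(cr[:,:,::-1],None,fx=3.3,fy=3.3,interpolation=cv2.INTER_CUBIC))
E
```

```text
eef [ 0.5298 -0.0168  0.0499] F [-0.5 -0.7 -0.6]
gap 0.0117
gap up 0.0114 t 14.5
eef [0.5591 0.2911 0.0533] place z -0.0005 dF 4.9
t 19.4
eef [ 0.5245 -0.0858  0.0498] F [0.1 0.3 0.5]
gap 0.0114
gap up 0.0114 t 23.4
eef [0.4881 0.282  0.0533] place z 0.0 dF 3.8
t 28.3
```

View pics/top2.png

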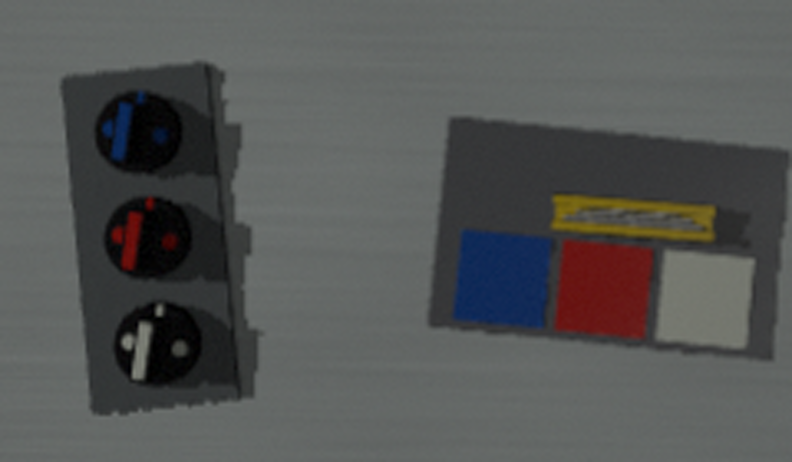

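View pics/scene2.png

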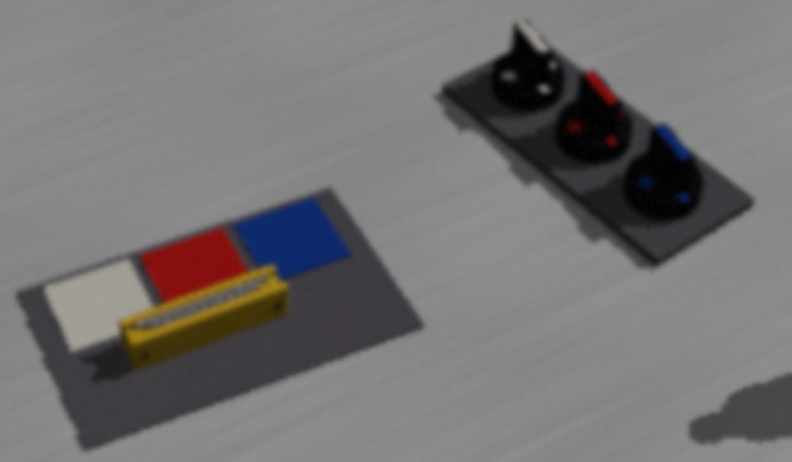

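All three knobs stand on the tile, at crop (138,130), (148,237) and (158,342). The pads are bare, and the holder hasn't moved from crop (634,217). Now I'll measure the pads, strips and holder.

Run:
```python
from h import *
np.set_printoptions(precision=4,suppress=True)
t=cv2.imread("pics/top2_raw.png")[:,:,::-1];s=cv2.imread("pics/scene2_raw.png")[:,:,::-1]
rt={'blue':(225,231,258,268),'red':(256,233,290,270),'white':(287,237,322,273)}
cs={}
for k,roi in rt.items():
    for j,b in enumerate(blobs(t,k,roi)[:1]):
        w=onz("top",b[2],.005);cs[k]=w.mean(0);print("pad",k,b[0],onz("top",[b[1]],.005)[0],w.mean(0),[round(float(np.linalg.norm(w[i]-w[i-1])),4) for i in range(4)])
d=(cs['blue']-cs['white']);print("yaw",np.degrees(np.arctan2(-d[0],d[1])),np.linalg.norm(d)/2)
st={'blue':(112,188,152,222),'red':(114,222,152,253),'white':(118,255,155,285)}
ss={'blue':(340,122,376,162),'red':(320,105,352,142),'white':(300,92,332,125)}
tcp={'blue':(.6303,.3003),'red':(.5591,.2911),'white':(.4881,.2820)}
for n,im,dd in(("top",t,st),("scene",s,ss)):
    for k in dd:
        b=blobs(im,k,dd[k])[0];p=onz(n,[b[1]],.059)[0][:2];w=onz(n,b[2],.059);print("strip",n,k,b[0],p,"minus tcp",p-tcp[k],[round(float(np.linalg.norm(w[i]-w[i-1])),4) for i in range(4)])
# initial strips by blob
t0=cv2.imread("pics/top_raw.png")[:,:,::-1]
for k,roi in (('blue',(236,240,246,262)),('red',(266,243,279,266)),('white',(300,247,311,269))):
    b=blobs(t0,k,roi);print("home strip",k,[(x[0],onz("top",[x[1]],.055)[0]) for x in b[:2]])
# holder: fit a box model in both views by hand corners not needed; holder top rect
b=blobs(t,'yellow',(250,215,315,245))[0];w=onz("top",b[2],.031);print("holder",w.mean(0),w)
```

```text
pad blue 26965 [0.535  0.0502 0.005 ] [0.5351 0.0501 0.005 ] [0.0626, 0.0621, 0.0628, 0.0621]
pad red 26759 [ 0.5295 -0.0194  0.005 ] [ 0.5294 -0.0195  0.005 ] [0.062, 0.0623, 0.0622, 0.0623]
pad white 13009 [ 0.5271 -0.0829  0.005 ] [ 0.5238 -0.0889  0.005 ] [0.0579, 0.0589, 0.0581, 0.0588]
yaw -4.642248316003686 0.06968993606547493
strip top blue 2405 [0.6298 0.298 ] minus tcp [-0.0005 -0.0023] [0.009, 0.0372, 0.009, 0.0372]
strip top red 2436 [0.5588 0.2893] minus tcp [-0.0003 -0.0018] [0.0096, 0.0372, 0.0097, 0.0372]
strip top white 1190 [0.4872 0.2804] minus tcp [-0.0009 -0.0016] [0.0057, 0.033, 0.0057, 0.033]
strip scene blue 1473 [0.628  0.2992] minus tcp [-0.0023 -0.0011] [0.0364, 0.0108, 0.0367, 0.0104]
strip scene red 1251 [0.5571 0.2905] minus tcp [-0.002  -0.0006] [0.036, 0.0103, 0.0363, 0.01]
strip scene white 14975 [0.4784 0.2863] minus tcp [-0.0097  0.0043] [0.0727, 0.0799, 0.0733, 0.0761]
home strip blue [(2445, array([0.5346, 0.0517, 0.055 ])), (93, array([0.5577, 0.0472, 0.055 ]))]
home strip red [(2349, array([ 0.5289, -0.0183,  0.055 ])), (174, array([ 0.5339, -0.0043,  0.055 ]))]
home strip white [(150, array([ 0.5348, -0.0892,  0.055 ])), (138, array([ 0.5141, -0.0851,  0.055 ]))]
holder [ 0.5793 -0.0375  0.031 ] [[ 0.5703  0.0174  0.031 ]
 [ 0.5941  0.0161  0.031 ]
 [ 0.5883 -0.0924  0.031 ]
 [ 0.5644 -0.091   0.031 ]]
```

Run:
```python
from h import *
K=q(-93.1)
print(inverse_kinematics([.4953,-.2637,.031],K))
pick((.5797,-.0354),.028,K,.045,60)
place((.4953,-.2637),.031,K,.042)
move_ptp([.559,.20,.20],q(-6.5))
for n in("top","scene"):
    im=read_camera(n);cv2.imwrite(f"pics/{n}3_raw.png",im[:,:,::-1])
    cr=im[190:330,200:440] if n=="top" else im[110:250,40:280]
    cv2.imwrite(f"pics/{n}3.png",cv2.resize(cr[:,:,::-1],None,fx=3.3,fy=3.3,interpolation=cv2.INTER_CUBIC))
```

```text
[ 0.88997282  0.58775231 -0.5713195   1.92524221  0.45135158  0.75792109
  0.00615714]
eef [ 0.5803 -0.0353  0.0288] F [-0.   0.2  0.1]
gap 0.0226
gap up 0.0229 t 33.1
eef [ 0.4954 -0.2637  0.0316] place z 0.0 dF 6.2
t 37.6
```

View pics/top3.png

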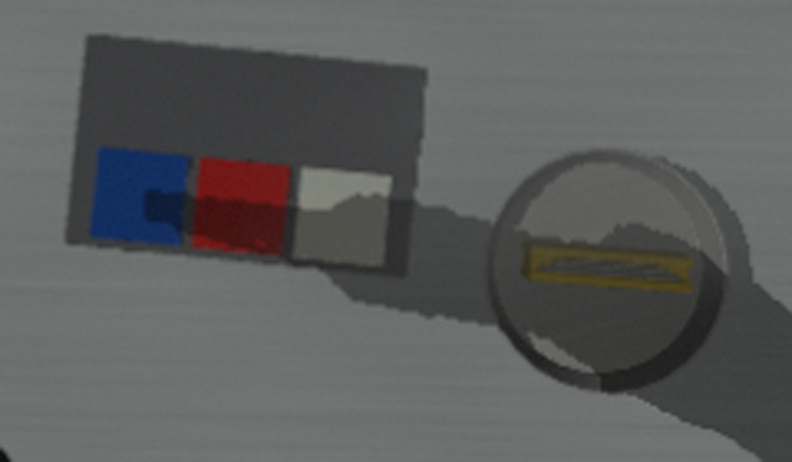

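View pics/scene3.png

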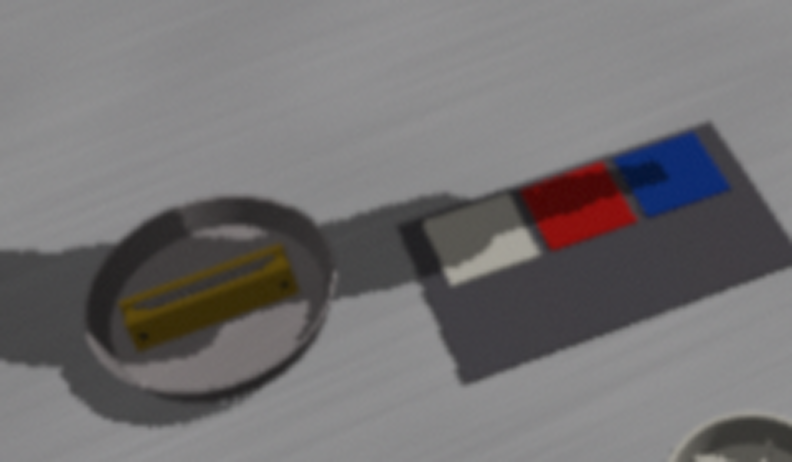

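The holder lies flat in the dish, centred at crop (608,268) against the dish centre at (607,271). I'll put the blue knob back first and check it.

Run:
```python
from h import *
pick((.630,.300),.0535,q(-7),.042,35)
place((.5352,.0526),.0495,q(-4.6),.042)
move_ptp([.559,.24,.20],q(-6.5))
im=read_camera("top");cv2.imwrite("pics/top4_raw.png",im[:,:,::-1])
cv2.imwrite("pics/top4.png",cv2.resize(im[220:280,210:330][:,:,::-1],None,fx=6,fy=6,interpolation=cv2.INTER_CUBIC))
```

```text
eef [0.6304 0.3004 0.0543] F [-0.4 -1.3 -0.4]
gap 0.0112
gap up 0.0112 t 42.6
eef [0.5353 0.0526 0.0497] place z 0.0 dF 3.5
t 47.1
```

View pics/top4.png

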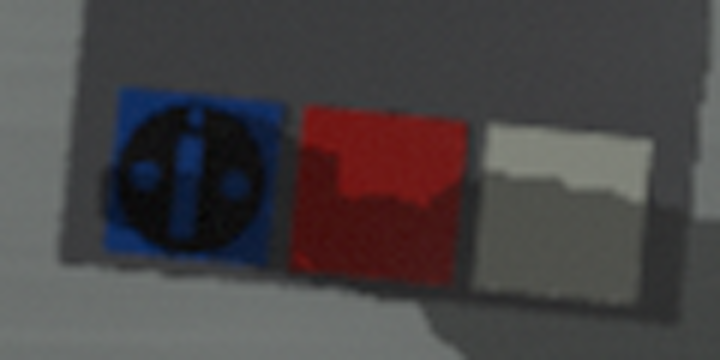

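Run:
```python
from h import *
c=lambda p:(np.array(p,float)+.5)/6-.5+[210,220]
pad=onz("top",c([(120,88),(286,102),(270,265),(104,250)]),.005);sk=onz("top",c([(191,180)]),.023)
t=cv2.imread("pics/top4_raw.png")[:,:,::-1]
print(pad.mean(0),sk);
b=blobs(t,'blue',(236,238,248,262))
print([(x[0],onz("top",[x[1]],.055)) for x in b[:2]])
print("hand strip",onz("top",c([(176,138),(198,138),(193,238),(170,238)]),.055).mean(0))
```

```text
[0.53521854 0.04939856 0.005     ] [[0.53508294 0.05022066 0.023     ]]
[(1787, array([[0.53792252, 0.05059682, 0.055     ]])), (235, array([[0.56025016, 0.04788719, 0.055     ]]))]
hand strip [0.53459986 0.05139645 0.055     ]
```

In the top view the blue skirt is within about 1 mm of its pad's centre. Red and white next.

Run:
```python
from h import *
pick((.559,.291),.0535,q(-6.5),.042,35)
place((.5299,-.0175),.0495,q(-4.6),.042)
pick((.488,.282),.0535,q(-6.5),.042,35)
place((.5246,-.0872),.0495,q(-4.6),.042)
move_ptp([.30,.42,.25],q(-6.5)); pause(.5)
for n in("top","scene"):
    im=read_camera(n);cv2.imwrite(f"pics/{n}5_raw.png",im[:,:,::-1]);cv2.imwrite(f"pics/{n}5f.png",cv2.resize(im[:,:,::-1],(768,576)))
    cr=im[220:280,210:330] if n=="top" else im[135:230,155:275]
    cv2.imwrite(f"pics/{n}5.png",cv2.resize(cr[:,:,::-1],None,fx=6,fy=6,interpolation=cv2.INTER_CUBIC))
print(read_time_s(),read_finger_gap())
```

```text
eef [0.5595 0.2914 0.0543] F [-0.5 -0.7  0.1]
gap 0.0109
gap up 0.0112 t 50.8
eef [ 0.53   -0.0175  0.0498] place z -0.0005 dF 6.6
t 55.8
eef [0.4885 0.2824 0.0543] F [-0.3 -0.4  0. ]
gap 0.0114
gap up 0.0113 t 59.5
eef [ 0.5247 -0.0872  0.0498] place z 0.0 dF 3.8
t 64.4
66.9833 0.04235070929327513
```

View pics/top5.png

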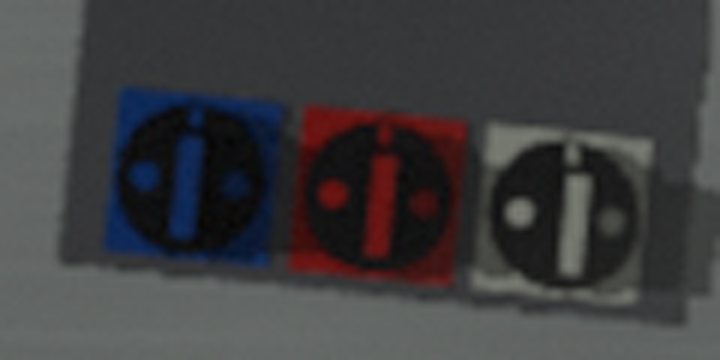

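View pics/scene5.png

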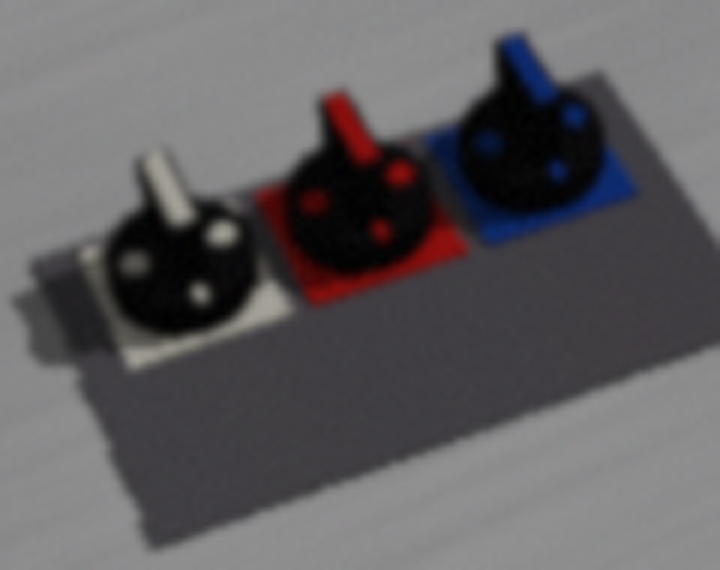

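View pics/top5f.png

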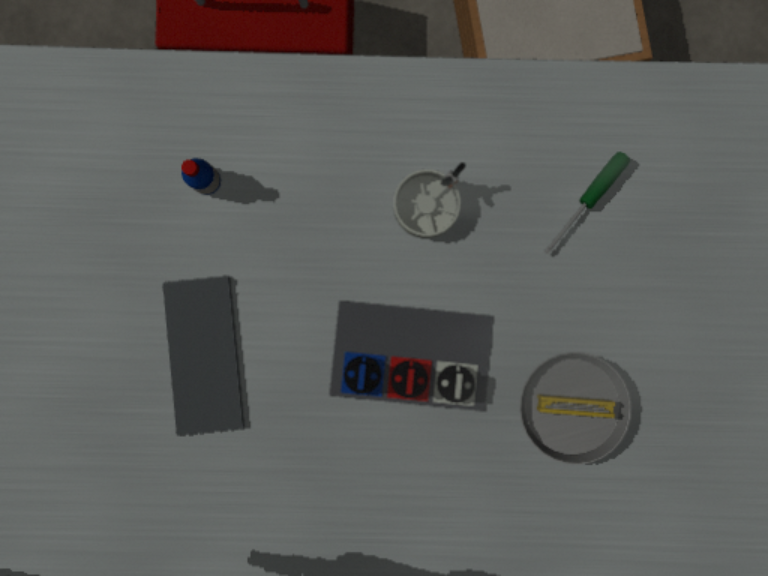

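View pics/scene5f.png

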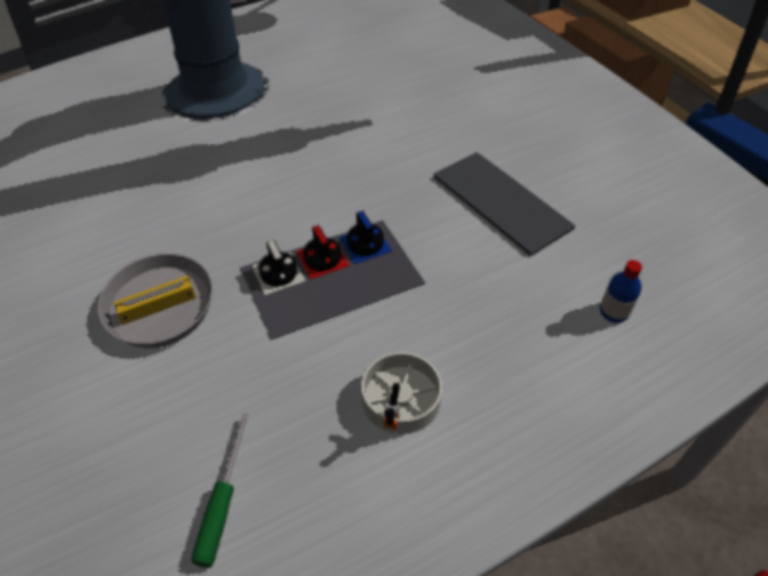

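The final pictures show the three knobs upright on their own pads. In the top crop the red skirt is at (380,196) and its pad at (379,196); white is at (564,215) and its pad at (563,214). The holder lies at (577,407) in the dish, whose centre is at (577,408). The shroud is still at (428,203).

Run:
```python
from h import *
print(read_time_s()); print(sign_off())
```

```text
66.9833
the job is handed in; nothing more can be done
None
```

The job is done and handed in at about 67 s of the 144 s allowed. I moved the three knobs to the tile and laid the yellow holder flat in the middle of the dish. Then I put each knob back upright on the pad of its own colour.

Last checks:
- **Knobs:** in the top view each skirt is within about 1 mm of its pad's centre; the scene view also shows all three upright.
- **Holder:** it lies flat, within about 1 mm of the dish's centre at picture resolution.
- **Shroud and gripper:** the shroud has not moved, and the gripper is clear of everything and touching nothing.

Disagreements in the measurements:
- **Camera bias:** the two cameras differed by about 2 mm. I corrected this using the knobs I had placed on the tile.
- **Heights:** heights measured from the two views at the knobs, pads and holder came out 2–4 mm above the stated ones. Mat and tile corners, and contact when placing, fitted the stated heights to within about 1–2 mm.
- **Strip reading:** the blue knob's top strip read about 2 mm to the +y side of its pad, though its skirt did not. Part of that is the camera bias.

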